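Set up the offer stand

TASK

Set up today's offer on the white stand: first lay the green can that lies on the counter along the middle of the black cradle and let it come to rest on the cradle before you let go. Then press the green button, fully down and up again each time, until the price drum shows the red 5 square in its window. The drum only steps forward, so do not run past it, and leave the stapler, phone, charger and red lighter near the stand where they are.

Things in the scene. Friction and masses are not known exactly. Their poses are not given: they have to be found in the camera images.
- stand: Offer stand, fixed to the counter: white base plate, x -85 to 85, y -150 to 165 mm, 12 thick. Origin on the counter; x points away from the robot at yaw 0, y left, z up. Left: black can cradle. Right: grey price counter, a housing x -52 to 52, y -140 to -6 mm, top 110 mm above the counter, a green button on top, the drum's window in the sloping upper front edge.
- cradle_mid (a point): Where the middle of the can belongs: stand frame (0, 105, 62) mm. Two black V saddles (45 degree flanks, 12 mm thick) stand 42 mm before and behind it, tips 10 mm below it; the can lies along the stand's x, its axis 62 mm above the counter. Between the saddles 72 mm are free for fingers, down to the plate 50 mm below this point.
- can: Green and white drinks can lying on its side on the counter, 53 mm diameter, 134 mm long, 0.27 kg. Origin: centre of its bottom end; its z axis runs along the can to the top end. It may lie in the cradle either way round.
- can_mid (a point): Middle of the can on its axis (67 mm from its bottom end, 26.5 mm above the counter at the start). Take care on the way: from about x = 0.70 m back a raised shelf 0.19 m high, with pens on it, spans the counter, and a wall screen hangs behind the robot's left shoulder, 0.8 m up.
- button_top (a point): Centre of the top of the round green button, 40 mm diameter, stand frame (12, -105, 131) mm when up; it moves with the button. Fully down it is 0.5 mm above its black collar.
- step_button (a joint): Travel of the button: 0 m up, 0.0185 m fully down; its spring lifts it again. Pressing takes about 3 N at first and 5 to 9 N near the bottom, where it meets a hard stop: press at 0.06 m/s or slower with a force stop of about 10 to 14 N (half of that may stop short).
- drum (a joint): Angle (rad) of the eight-faced drum: white faces, black digits 1 to 8, the 5 white on red. 0: red 5 square in the window; grows as numbers rise, 0.785 a step (4 at -0.785, 3 at -1.571). Starts at -1.45 to -3.4, perhaps between numbers. A short press leaves it between numbers, the next full press completes the step. Letting the button up does not turn it back.
- stapler: Red stapler, 128 x 34 x 42 mm, loose bystander at the front edge on the left (the other one, at the back, is fixed). Origin: centre of its underside.
- phone: Black phone, 149 x 71 x 9 mm, loose bystander. Origin: centre of its underside.
- usb_charger: White charger block, 69 x 40 x 26 mm, loose bystander on the counter to the right of the stand. Origin: centre of its underside.
- lighter_red: Red lighter, 81 x 25 x 12 mm, loose bystander. Origin: centre of its underside.
- window_mid (a point): Centre of the drum's window (about 33 mm high, 40 mm wide, facing up and towards the robot at 45 degrees; red index marks at both sides; covered by a clear pane). A full press brings the next number square into it. If the drum starts between two numbers, the first press moves it to the next or the next but one of them, so look after each press.

How it is judged:
By the outcome, as a careful person would: the job done as asked, in the order asked, and still so for the second after the job is handed in, with the robot touching nothing.
It also fails if it takes over 45 s, if anything falls off the work surface, if the arm or the gripper's body presses on something with over 40 N, if the wrist force passes 120 N, or if a joint passes its speed limit or range.

ROBOT

A 6-joint arm with a two-finger parallel gripper is mounted at the origin on a cart in front of the work surface, level with it; the furniture and walls round the work are solid. World frame = base frame: x ahead of the robot, y to its left, z up, the work surface at z = 0. Lengths are in m, angles in rad, forces in N, time in s.
With the tool pointing down it reaches from about 0.325 to 0.775 m from the base axis. Payload 5.5 kg.
Tool frame: the origin (TCP) lies midway between the tips of the shut fingers; the grasp point (between the pads) lies 19 mm behind it (bot.grip_depth is the z of the grasp point in the tool frame, in m); z points along the fingers, y is the line along which they close (so a half turn about z gives the same grasp; the last joint's range is limited). The gripper opens to 88 mm and grips with 3 to 60 N. Pads are 20 mm wide; open, the fingers measure 115 mm over their backs; the gripper's body (75 mm by 178 mm) begins 61 mm behind the grasp point.
Start: joints at [-1.374, 0.091, 1.231, -0, 1.82, -0.057], TCP at [0.151, -0.581, 0.223] pointing down, gripper open.
Joint ranges: [-2.87, 2.87], [-0.86, 2.18], [0.17, 2.46], [-1.51, 4.65], [0.06, 2.69], [-2.65, 2.65]. Speed limits (rad/s): [2.57, 2.57, 3.01, 3.14, 3.14, 3.14].

INTERFACE

Orientations are given as a unit quaternion [w, x, y, z].
In Python, from rig import bot gives the robot as it stands.
- The arm moves only by the shell command python3 jog.py FILE [FORCE], which reads ROWS from the file FILE. ROWS is a JSON list of rows, 1 to 12 of them, each written [opening, [dx, dy, dz], turn]: the finger opening in m, then dx, dy, dz in normalised numbers (1 is 0.75 m), then a turn about the tool's z in a scale on which 1.0 is 120 degrees; each row is the pose to reach, as a shift and turn from the pose commanded when the command began, along the tool's axes at that moment; what a row does not reach only later rows make up. A row lasts 1/10 s, in which the tool goes at most 0.05 m and 0.15 rad, less where a joint would pass 70% of its speed; a pose out of reach is approached as far as the arm can. The fingers move at their own pace and stop on an object; FORCE is the grip in N (left out, the last holds). Time passes only in rows, so rows that do not move let the fingers close. It prints the time, the measured TCP pose, the force, the opening and the grip force at its end. A shift or turn number past 1, either way, is cut back to 1. Input that does not fit is refused with a message, and nothing moves.
- bot.get_obs(): the state, without advancing time (a new reading comes with each control period).
- bot.camera(name): name is "scene" or "top" or "wrist"; returns a dict with "pixels" (400x640x3 uint8, blue, green, red), "depth" (400x640 float32, m along the optical axis (not along the pixel's ray), 0 where there is no reading), "intrinsics" (3x3 intrinsics, pixels), "R" (3x3) and "t" (3): a world point X has camera coordinates R X + t; the wrist camera has in their place "tool_from_camera" (4x4, takes a point from camera to tool coordinates, whose origin is the TCP and whose axes are the flange's). Camera axes: x right, y down, z forward; pixel columns grow to the right and rows downward; lengths in m; the calibration is good to about 2 mm. A picture is of the moment at which its call begins: read the wrist's pose just before it.
- bot.hand_in(): hands the job in; it is judged then, once.
The state is a dict: "t": time; "qpos": joint angles; "dq": joint speeds; "joint_efforts": joint torques, N m; "eef_pos": TCP position; "orientation": TCP orientation; "contact_force": force on the tool from outside, world axes, zero at the start; "moment": the same for the moment, N m; "opening": finger opening in m; "gripper_force": force on a finger pad.
Only numpy, scipy, OpenCV 4.12 (cv2) and the standard library are available. Lean on these libraries where they do the work, as an engineer would, in place of code of your own. Each camera call takes 0.05 s, during which the arm holds its last target. There are 200 camera calls.

## Working session

There is one attempt and no reset: what is moved stays moved. The work goes in short steps, Python scripts to look and compute and a shell command to move; the robot and the scene stay as the last step left them, time stands still between calls to the robot, and variables do not carry over. Pictures are saved under pics/ and viewed, at most 10 in all, crops included, and the job is handed in when it is done.

```bash
ls; mkdir -p pics; cat > h.py <<'E'
import numpy as np, cv2, pickle
from rig import bot
def shot(n,f=None):
    o=bot.get_obs(); c=bot.camera(n)
    if f: cv2.imwrite('pics/'+f+'.png',c['pixels'])
    c['obs']=o; pickle.dump(c,open('/tmp/%s.pkl'%n,'wb')); return c
def world(c,u,v,d=None,z=None):
    K=np.array(c['intrinsics']); r=np.linalg.inv(K)@np.array([u,v,1.])
    R=np.array(c['R']);t=np.array(c['t'])
    o=-R.T@t; w=R.T@r
    if z is not None: return o+w*(z-o[2])/w[2]
    if d is None: d=np.median(c['depth'][int(v)-1:int(v)+2,int(u)-1:int(u)+2])
    return o+w*d
def cloud(c):
    h,w=c['depth'].shape; u,v=np.meshgrid(np.arange(w),np.arange(h)); K=np.array(c['intrinsics'])
    p=np.stack([u,v,np.ones_like(u)],-1)@np.linalg.inv(K).T*c['depth'][...,None]
    return (p-np.array(c['t']))@np.array(c['R'])
E
python3 - <<'E'
from h import *
a=shot('top','top1');b=shot('scene','scene1')
print(bot.get_obs(),bot.grip_depth)
E
```

```text
jog.py
pics
rig.py
{'t': 0.1, 'qpos': array([-1.37368178e+00,  9.17958171e-02,  1.23174760e+00,  1.34592438e-05,
        1.81983587e+00, -5.67089214e-02]), 'dq': array([-2.32142944e-04, -2.88694585e-04, -2.72204758e-03,  7.51117484e-04,
       -1.27606064e-04, -4.71178761e-05]), 'joint_efforts': array([ 2.96266553e-03, -4.47859919e+01, -4.07568383e+01,  7.00884475e-02,
        2.84555816e-02, -1.06563750e-04]), 'eef_pos': array([ 0.15060788, -0.58050748,  0.22162273]), 'orientation': array([-8.91574379e-04,  9.91956904e-01,  1.26572912e-01, -5.61544602e-05]), 'contact_force': array([-0.29569023,  0.60169706, -0.58247148]), 'moment': array([-0.01383786, -0.03015557,  0.0128439 ]), 'gripper_force': 0.0, 'opening': 0.08782235316704147} -0.0187
```

View pics/top1.png

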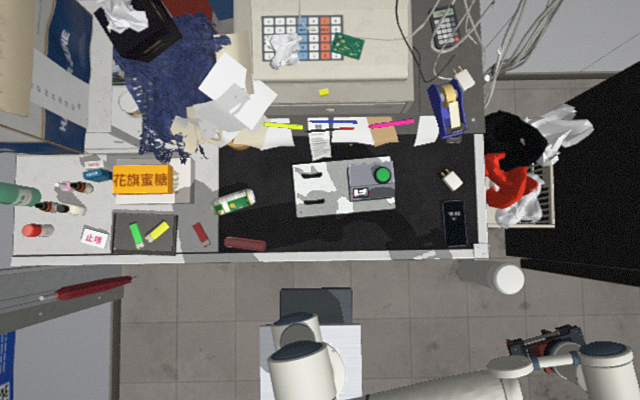

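View pics/scene1.png

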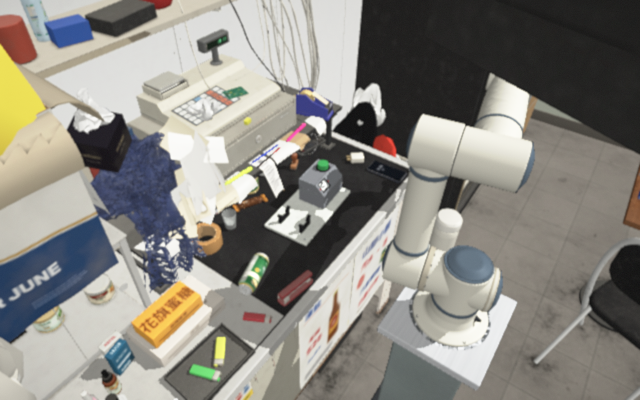

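The top view shows the can at about (235,202), the saddles at (313,175) and (311,203), the button at (382,175), the drum window at about (360,192), the stapler at (245,243) and the lighter at (201,234). In the scene view the can is at (255,270) and the button at (323,165). Next I'll measure these.

```bash
python3 - <<'E'
from h import *
def an(n,roi_b,roi_c,roi_p):
    c=pickle.load(open('/tmp/%s.pkl'%n,'rb')); P=cloud(c); hsv=cv2.cvtColor(c['pixels'],cv2.COLOR_BGR2HSV)
    def sub(r): s=np.s_[r[1]:r[3],r[0]:r[2]]; return P[s],hsv[s],c['depth'][s]>0
    p,h,ok=sub(roi_b); m=ok&(abs(h[...,0]-62.)<15)&(h[...,1]>120)&(h[...,2]>50)
    q=p[m]; q=q[q[:,2]>.12]; print(n,'button',len(q),q.mean(0),q.min(0),q.max(0))
    p,h,ok=sub(roi_c); q=p[ok&(p[...,2]>.012)&(p[...,2]<.07)]
    (cx,cy),wh,a=cv2.minAreaRect((q[:,:2]*1000).astype(np.float32)); print('can',len(q),cx,cy,wh,a,q[:,2].max()); print(cv2.boxPoints(((cx,cy),wh,a)).round())
    p,h,ok=sub(roi_p); q=p[ok&(p[...,2]>.006)&(p[...,2]<.13)]
    r=cv2.minAreaRect((q[:,:2]*1000).astype(np.float32)); print('plate',r); print(cv2.boxPoints(r).round())
    q=p[ok&(p[...,2]>.1)&(p[...,2]<.118)]; r=cv2.minAreaRect((q[:,:2]*1000).astype(np.float32)); print('housing top',r,np.median(q[:,2]))
an('top',(368,160,398,190),(205,180,262,222),(285,150,402,224))
an('scene',(310,155,335,175),(232,245,276,298),(262,150,352,246))
c=pickle.load(open('/tmp/top.pkl','rb')); print(c['intrinsics'],c['R'],c['t'])
im=c['pixels']; cv2.imwrite('pics/crop1.png',cv2.resize(im[145:260,190:410],None,fx=3.6,fy=3.6,interpolation=cv2.INTER_CUBIC))
E
```

```text
top button 146 [ 0.60812578 -0.22257612  0.13052861] [ 0.58869293 -0.24145026  0.120523  ] [ 0.62663041 -0.20325247  0.13734136]
can 718 543.9789428710938 239.04666137695312 (52.88199234008789, 134.26473999023438) 17.32855987548828 0.06004364451192232
[[499. 295.]
 [539. 167.]
 [589. 183.]
 [549. 311.]]
plate ((585.6787719726562, -109.1220703125), (374.482421875, 229.99041748046875), 88.28871154785156)
[[ 465. -293.]
 [ 695. -300.]
 [ 706.   75.]
 [ 476.   81.]]
housing top ((617.06787109375, -136.08920288085938), (256.755859375, 106.41376495361328), 80.31051635742188) 0.11003377555565694
scene button 74 [ 0.60251518 -0.21968533  0.12943635] [ 0.58539394 -0.24375876  0.12004068] [ 0.62432982 -0.20346488  0.14002891]
can 714 539.0891723632812 237.1549072265625 (53.31096649169922, 137.18386840820312) 18.345849990844727 0.05831823413135522
[[492. 294.]
 [535. 164.]
 [586. 180.]
 [543. 311.]]
plate ((651.7650146484375, -178.39340209960938), (345.986572265625, 534.9199829101562), 31.874109268188477)
[[ 364.  -43.]
 [ 646. -497.]
 [ 940. -314.]
 [ 657.  140.]]
housing top ((609.6796875, -139.22825622558594), (257.94482421875, 118.61810302734375), 78.1562271118164) 0.10943821650815933
[[441.41618575   0.         327.09832821]
 [  0.         441.41618575 202.69238105]
 [  0.           0.           1.        ]] [[-0.01770775 -0.99984229  0.00135629]
 [-0.99694039  0.01755303 -0.07616925]
 [ 0.07613343 -0.00270092 -0.99709398]] [-0.04873215  0.53649648  1.37857853]
```

View pics/crop1.png

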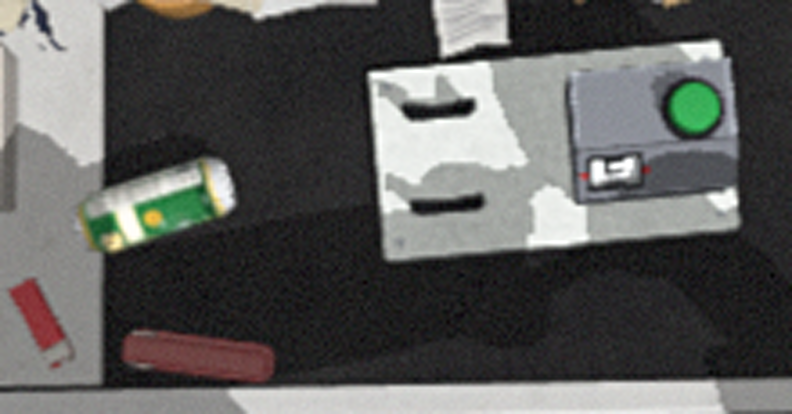

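```bash
cat >> h.py <<'E'
def goto(p,tooly_deg,o=None):
    "shift in tool axes and turn to put TCP at p with tool y at given world angle (mod 180)"
    from scipy.spatial.transform import Rotation as Ro
    o=o or bot.get_obs(); w,x,y,z=o['orientation']; R=Ro.from_quat([x,y,z,w]).as_matrix()
    cur=np.degrees(np.arctan2(R[1,1],R[0,1])); d=R.T@(np.array(p)-o['eef_pos'])
    print('shift',d.round(4),'turn(tool z)',np.radians(cur-tooly_deg).round(3),'cur y',cur.round(2),'tilt',np.degrees(np.arccos(-R[2,2])).round(2))
E
python3 - <<'E'
from h import *
from scipy.optimize import least_squares
c=pickle.load(open('/tmp/top.pkl','rb'))
f=lambda x,y,z:world(c,190+(x+.5)/3.6-.5,145+(y+.5)/3.6-.5,z=z)[:2]
obs=[f(368,70,.012),f(722,40,.012),f(740,230,.012),f(384,261,.012),f(694,107,.131)]
mod=np.array([[85,165],[85,-150],[-85,-150],[-85,165],[12,-105]])/1000
T=lambda s,m:s[:2]+m@np.array([[np.cos(s[2]),np.sin(s[2])],[-np.sin(s[2]),np.cos(s[2])]])
r=least_squares(lambda s:(T(s,mod)-obs).ravel(),[.6,-.12,.08]); s=r.x
print(s,np.degrees(s[2])); print(r.fun.reshape(-1,2).round(4)); print('cradle',T(s,np.array([[0,.105]])),'button',T(s,mod[4:]))
goto([.543,.239,.16],17.5)
E
```

```text
[ 0.58850557 -0.11860224  0.06854753] 3.927484115209468
[[-0.0005 -0.0008]
 [-0.0004  0.0013]
 [ 0.0002  0.0008]
 [ 0.0006 -0.0003]
 [ 0.0001 -0.0009]]
cradle [[ 0.58131371 -0.01384883]] button [[ 0.60766924 -0.22253373]]
shift [ 0.5856 -0.6946  0.0629] turn(tool z) -1.622 cur y -75.46 tilt 0.1
```

Careful with the scale: shifts go in shares of 0.75 m and turns go in shares of 120 degrees. That gives: -0.695 m is -0.9267, 0.585 m is 0.78, -1.62 rad is -0.7735.

```bash
R='0.088'; echo '[[0.088, [0.3893, -0.4627, 0.0267], -0.382], [0.088, [0.3893, -0.4627, 0.0267], -0.382], [0.088, [0.3893, -0.4627, 0.0267], -0.382], [0.088, [0.3893, -0.4627, 0.0267], -0.382], [0.088, [0.3893, -0.4627, 0.0267], -0.382], [0.088, [0.3893, -0.4627, 0.0267], -0.382], [0.088, [0.78, -0.9267, 0.0533], -0.7735], [0.088, [0.78, -0.9267, 0.0533], -0.7735], [0.088, [0.78, -0.9267, 0.0533], -0.7735], [0.088, [0.78, -0.9267, 0.0533], -0.7735], [0.088, [0.78, -0.9267, 0.0533], -0.7735], [0.088, [0.78, -0.9267, 0.0533], -0.7735]]' > path.dat && python3 jog.py path.dat; python3 -c "
from h import *
goto([.543,.239,.18],17.5)"
```

```text
t: 1.3
eef_pos: [0.4094, -0.0379, 0.196]
orientation: [0.0, 0.59, 0.807, 0.0]
contact_force: [0.3, -0.7, -0.7]
opening: 0.0879
gripper_force: 0.0
shift [0.2233 0.2113 0.016 ] turn(tool z) 0.003 cur y 17.66 tilt 0.02
```

Scaled: 0.223 m is 0.2973, 0.211 m is 0.2813.

```bash
echo '[[0.088, [0.2973, 0.2813, 0.0213], 0], [0.088, [0.2973, 0.2813, 0.0213], 0], [0.088, [0.2973, 0.2813, 0.0213], 0], [0.088, [0.2973, 0.2813, 0.0213], 0], [0.088, [0.2973, 0.2813, 0.0213], 0], [0.088, [0.2973, 0.2813, 0.0213], 0], [0.088, [0.2973, 0.2813, 0.0213], 0], [0.088, [0.2973, 0.2813, 0.0213], 0], [0.088, [0.2973, 0.2813, 0.0213], 0], [0.088, [0.2973, 0.2813, 0.0213], 0]]' > path.dat && python3 jog.py path.dat; python3 - <<'E'
from h import *
from scipy.spatial.transform import Rotation as Ro
c=shot('wrist','w1'); o=c['obs']; w,x,y,z=o['orientation']
R=Ro.from_quat([x,y,z,w]).as_matrix(); M=np.eye(4); M[:3,:3]=R; M[:3,3]=o['eef_pos']; M=M@np.array(c['tool_from_camera'])
c['R']=M[:3,:3].T; c['t']=-M[:3,:3].T@M[:3,3]
P=cloud(c); m=(c['depth']>0)&(P[...,2]>.012)&(P[...,2]<.07)&(abs(P[...,0]-.543)<.09)&(abs(P[...,1]-.239)<.1)
q=P[m]; r=cv2.minAreaRect((q[:,:2]*1000).astype(np.float32)); print(len(q),r,q[:,2].max()); print(cv2.boxPoints(r).round())
v,u=np.nonzero(m);print(u.min(),u.max(),v.min(),v.max(),o['eef_pos'])
E
```

```text
t: 2.3
eef_pos: [0.5439, 0.2345, 0.1811]
orientation: [0.0, 0.593, 0.805, 0.0]
contact_force: [0.3, -0.6, 0.1]
opening: 0.088
gripper_force: 0.0
5921 ((526.5538940429688, 264.5238952636719), (67.00594329833984, 196.59625244140625), 26.106712341308594) 0.0535949521738325
[[453. 338.]
 [540. 162.]
 [600. 191.]
 [513. 368.]]
266 342 69 251 [0.54387073 0.23446794 0.1810671 ]
```

View pics/w1.png

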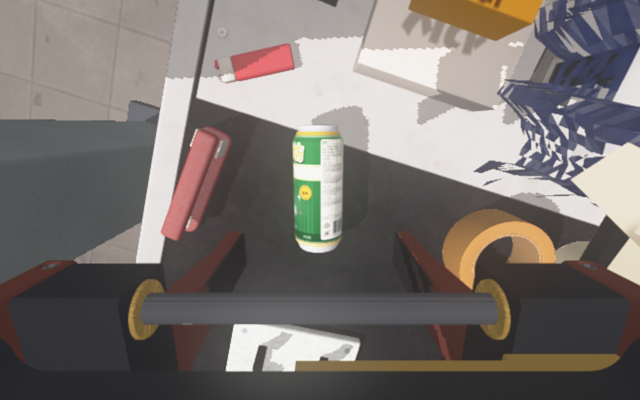

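The wrist view shows the can centred at about (318,188) and lined up with the tool. A tape roll stands at (498,250) on the right. Next I'll refine the can's pose and check the tape clearance.

```bash
python3 - <<'E'
from h import *
from scipy.spatial.transform import Rotation as Ro
c=pickle.load(open('/tmp/wrist.pkl','rb')); o=c['obs']; w,x,y,z=o['orientation']
R=Ro.from_quat([x,y,z,w]).as_matrix(); M=np.eye(4); M[:3,:3]=R; M[:3,3]=o['eef_pos']; M=M@np.array(c['tool_from_camera'])
c['R']=M[:3,:3].T; c['t']=-M[:3,:3].T@M[:3,3]
P=cloud(c); ok=(c['depth']>0)&(P[...,2]>.015)&(P[...,2]<.1)
for n,(a,b,d,e) in dict(can=(285,118,352,258),tape=(435,205,560,300),stapler=(160,120,235,245)).items():
    s=np.s_[b:e,a:d]; q=P[s][ok[s]]; r=cv2.minAreaRect((q[:,:2]*1000).astype(np.float32)); print(n,len(q),r,q[:,2].max()); print(cv2.boxPoints(r).round().tolist())
goto([.544,.239,.008],17.5)
E
```

```text
can 5918 ((540.1400146484375, 236.96868896484375), (53.2752685546875, 133.76040649414062), 17.423994064331055) 0.0535949521738325
[[495.0, 293.0], [535.0, 165.0], [586.0, 181.0], [546.0, 309.0]]
tape 3818 ((770.5289306640625, 239.09837341308594), (135.5277862548828, 76.84883880615234), 25.7824649810791) 0.04993797497760357
[[693.0, 244.0], [726.0, 175.0], [848.0, 234.0], [815.0, 303.0]]
stapler 2766 ((408.01513671875, 200.4768829345703), (125.33135223388672, 29.793758392333984), 81.52217864990234) 0.043408998225839754
[[384.0, 141.0], [414.0, 136.0], [432.0, 260.0], [403.0, 265.0]]
shift [0.0043 0.0012 0.1732] turn(tool z) -0.004 cur y 17.26 tilt 0.08
```

Scaled: 0.173 m is 0.2307, -0.002 m is -0.0027.

```bash
echo '[[0.088, [0.0053, -0.0027, 0.0667], 0], [0.088, [0.0053, -0.0027, 0.1333], 0], [0.088, [0.0053, -0.0027, 0.1867], 0], [0.088, [0.0053, -0.0027, 0.2133], 0], [0.088, [0.0053, -0.0027, 0.2307], 0], [0.088, [0.0053, -0.0027, 0.2307], 0], [0.04, [0.0053, -0.0027, 0.2307], 0], [0.04, [0.0053, -0.0027, 0.2307], 0], [0.04, [0.0053, -0.0027, 0.2307], 0], [0.04, [0.0053, -0.0027, 0.2307], 0], [0.04, [0.0053, -0.0027, 0.2307], 0], [0.04, [0.0053, -0.0027, 0.2307], 0]]' > path.dat && python3 jog.py path.dat 20; echo '[[0.04, [0, 0, 0], 0], [0.04, [0, 0, 0], 0]]' > path.dat && python3 jog.py path.dat 20
```

```text
t: 3.55
eef_pos: [0.5412, 0.2392, 0.0078]
orientation: [0.0, 0.592, 0.806, 0.0]
contact_force: [-0.7, 0.2, 2.4]
opening: 0.0506
gripper_force: 20.0
t: 3.75
eef_pos: [0.5412, 0.2392, 0.0078]
orientation: [0.0, 0.592, 0.806, 0.0]
contact_force: [0.3, -0.0, 3.4]
opening: 0.0511
gripper_force: 20.0
```

Scaled: -0.14 m is -0.1867, -0.11 m is -0.1467.

```bash
echo '[[0.04, [0, 0, -0.04], 0], [0.04, [0, 0, -0.0933], 0], [0.04, [0, 0, -0.1467], 0], [0.04, [0, 0, -0.1867], 0], [0.04, [0, 0, -0.1867], 0]]' > path.dat && python3 jog.py path.dat 20;  python3 -c "
from h import *
goto([.5813,-.0138,.145],93.93)"
```

```text
t: 4.25
eef_pos: [0.5427, 0.2398, 0.1521]
orientation: [0.002, 0.592, 0.806, 0.003]
contact_force: [0.7, 0.6, -1.6]
opening: 0.051
gripper_force: 20.0
shift [-0.2536 -0.0389  0.0066] turn(tool z) -1.336 cur y 17.36 tilt 0.45
```

Scaled: -0.254 m is -0.3387, -0.25 m is -0.3333, -1.336 rad is -0.6379.

```bash
echo '[[0.04, [-0.04, -0.0067, 0], -0.0668], [0.04, [-0.08, -0.0133, 0], -0.1337], [0.04, [-0.12, -0.02, 0], -0.2005], [0.04, [-0.16, -0.0267, 0], -0.2674], [0.04, [-0.2, -0.0333, 0], -0.3342], [0.04, [-0.24, -0.04, 0], -0.4011], [0.04, [-0.28, -0.0453, 0], -0.4679], [0.04, [-0.3133, -0.0493, 0], -0.5348], [0.04, [-0.3333, -0.052, 0], -0.5921], [0.04, [-0.3387, -0.052, 0], -0.6379], [0.04, [-0.3387, -0.052, 0], -0.6379], [0.04, [-0.3387, -0.052, 0], -0.6379]]' > path.dat && python3 jog.py path.dat 20;  python3 - <<'E'
from h import *
from scipy.spatial.transform import Rotation as Ro
goto([.5813,-.0138,.145],93.93)
c=shot('wrist','w2'); o=c['obs']; w,x,y,z=o['orientation']
R=Ro.from_quat([x,y,z,w]).as_matrix(); M=np.eye(4); M[:3,:3]=R; M[:3,3]=o['eef_pos']; M=M@np.array(c['tool_from_camera'])
c['R']=M[:3,:3].T; c['t']=-M[:3,:3].T@M[:3,3]; pickle.dump(c,open('/tmp/wrist.pkl','wb'))
shot('top','top2')
E
```

```text
t: 5.45
eef_pos: [0.5786, -0.0148, 0.1447]
orientation: [-0.002, -0.033, 0.999, 0.0]
contact_force: [-0.3, 0.7, -2.8]
opening: 0.051
gripper_force: 20.0
shift [-0.0027  0.0008 -0.0003] turn(tool z) -0.003 cur y 93.75 tilt 0.21
```

View pics/w2.png

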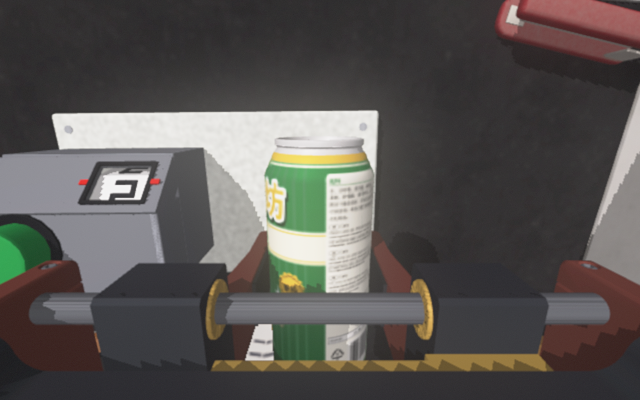

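The can is held upright in the view, with its near end at about (318,140). The plate's front corners are at (378,111) and (53,115), and the drum window is at (120,184). I'll check the can's axial offset and the stand pose from this view.

```bash
python3 - <<'E'
from h import *
c=pickle.load(open('/tmp/wrist.pkl','rb')); o=c['obs']
s=.06855; S=np.array([.5885,-.1186]); Rt=np.array([[np.cos(s),np.sin(s)],[-np.sin(s),np.cos(s)]])
st=lambda p:(Rt@(p[:2]-S)*1000).round(1)
print('corners stand mm',st(world(c,378,111,z=.012)),st(world(c,53,115,z=.012)))
P=cloud(c); a=np.s_[132:290,255:385]; q=P[a].reshape(-1,3); q=q[(c['depth'][a].ravel()>0)&(q[:,2]>.12)]
l=(q[:,:2]-S)@Rt.T*1000
print('tcp stand',st(o['eef_pos'])); print('near end x',np.percentile(l[:,0],[0,1,3]).round(1))
for x0 in (-60,-50,-40,-30,-20):
    k=abs(l[:,0]-x0)<3
    if k.sum()>5: print(x0,'ztop',np.percentile(q[k,2],98).round(4),'y',np.percentile(l[k,1],[1,99]).round(1))
t=pickle.load(open('/tmp/top.pkl','rb')); P=cloud(t)
g=(P[...,2]>.1)&(P[...,2]<.18)&(abs(P[...,0]-.58)<.1)&(abs(P[...,1]+.015)<.1); l=(P[g][:,:2]-S)@Rt.T*1000; print('top',len(l),l.min(0),l.max(0))
E
```

```text
corners stand mm [-87.3 160.7] [ -84.9 -149.8]
tcp stand [ -2.8 104.3]
near end x [-69.3 -68.7 -67.7]
-60 ztop 0.1868 y [ 81.8 126.1]
-50 ztop 0.1896 y [ 79.3 128.8]
-40 ztop 0.1896 y [ 79.3 128.7]
-30 ztop 0.1894 y [ 79.2 128.6]
-20 ztop 0.1894 y [ 79.2 128.6]
top 76 [-65.30823508  54.9344672 ] [ 94.48644553 132.67428814]
```

Scaled: 0.099 m is 0.132, 0.097 m is 0.1293, -0.003 rad is -0.0014.

```bash
echo '[[0.04, [-0.0033, 0.0013, 0.0267], -0.0014], [0.04, [-0.0033, 0.0013, 0.0667], -0.0014], [0.04, [-0.0033, 0.0013, 0.1], -0.0014], [0.04, [-0.0033, 0.0013, 0.1173], -0.0014], [0.04, [-0.0033, 0.0013, 0.1253], -0.0014], [0.04, [-0.0033, 0.0013, 0.1293], -0.0014], [0.04, [-0.0033, 0.0013, 0.132], -0.0014], [0.04, [-0.0033, 0.0013, 0.132], -0.0014]]' > path.dat && python3 jog.py path.dat 20;  python3 -c "
from h import *
goto([.5813,-.0138,.0433],93.93)"
```

```text
t: 6.35
eef_pos: [0.5826, -0.0139, 0.0496]
orientation: [0.001, -0.036, 0.999, -0.0]
contact_force: [-0.3, 0.3, -2.5]
opening: 0.051
gripper_force: 20.0
shift [0.0013 0.0002 0.0063] turn(tool z) 0.002 cur y 94.07 tilt 0.12
```

Scaled: 0.006 m is 0.008, 0.001 m is 0.0013.

```bash
echo '[[0.04, [0.0013, 0, 0.0027], 0], [0.04, [0.0013, 0, 0.0053], 0], [0.04, [0.0013, 0, 0.0067], 0], [0.04, [0.0013, 0, 0.008], 0], [0.04, [0.0013, 0, 0.008], 0]]' > path.dat && python3 jog.py path.dat 20;  python3 -c "
from h import *
goto([.5813,-.0138,.0433],93.93)"
```

```text
t: 6.85
eef_pos: [0.5832, -0.015, 0.0479]
orientation: [0.004, -0.035, 0.999, -0.001]
contact_force: [-4.8, -3.0, 14.6]
opening: 0.0511
gripper_force: 20.0
shift [0.0018 0.0014 0.0046] turn(tool z) 0.002 cur y 94.04 tilt 0.45
```

Scaled: -0.004 m is -0.0053, 0.001 m is 0.0013.

```bash
echo '[[0.04, [0.0013, 0, -0.0053], 0], [0.04, [0.0013, 0, -0.0053], 0]]' > path.dat && python3 jog.py path.dat 20;  python3 - <<'E'
from h import *
a=shot('scene')['pixels'][165:255,250:370]; b=shot('top')['pixels'][145:235,280:400]; w=shot('wrist')['pixels'][60:400,200:440]
f=lambda i:cv2.resize(i,(400,300),interpolation=cv2.INTER_CUBIC)
cv2.imwrite('pics/m3.png',np.vstack([np.hstack([f(a),f(b)]),cv2.resize(np.hstack([w,w*0]),(800,300))]))
E
```

```text
t: 7.05
eef_pos: [0.581, -0.0143, 0.0486]
orientation: [0.002, -0.035, 0.999, -0.0]
contact_force: [-2.0, -1.3, 8.0]
opening: 0.0509
gripper_force: 20.0
```

View pics/m3.png

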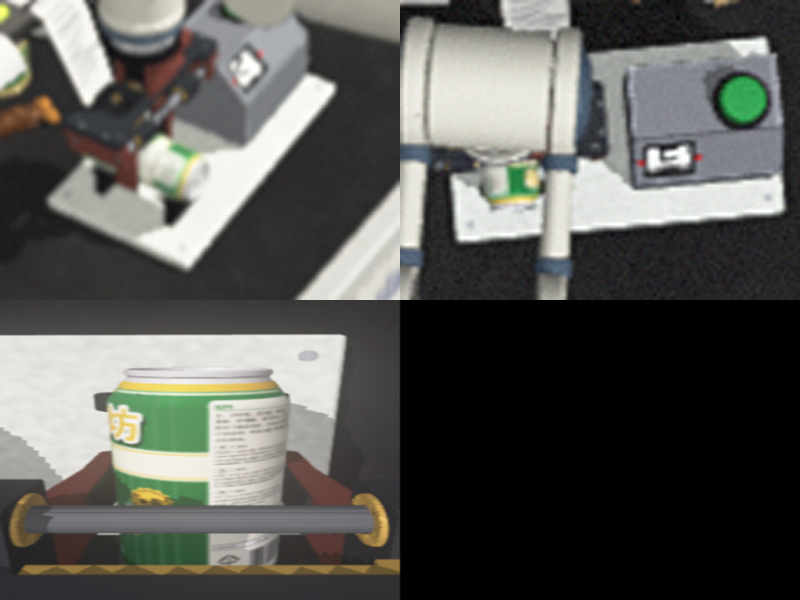

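The bottom-left wrist view shows a black saddle tip sticking out only on the can's left (housing) side, at about (100,400). So the can sits too far to +y. That agrees with the early contact and with the wrist measurement of the plate corner. I'll lift, shift about 4 mm to -y, and try again.

Scaled: -0.008 m is -0.0107, -0.004 m is -0.0053.

```bash
echo '[[0.04, [0, 0, -0.008], 0], [0.04, [0, -0.0053, -0.0107], 0], [0.04, [0, -0.0053, -0.0107], 0], [0.04, [0, -0.0053, -0.0107], 0]]' > path.dat && python3 jog.py path.dat 20;  python3 - <<'E'
from h import *
from scipy.spatial.transform import Rotation as Ro
goto([.5813,-.0178,.0433],93.93)
c=shot('wrist'); o=c['obs']; w,x,y,z=o['orientation']
R=Ro.from_quat([x,y,z,w]).as_matrix(); M=np.eye(4); M[:3,:3]=R; M[:3,3]=o['eef_pos']; M=M@np.array(c['tool_from_camera'])
c['R']=M[:3,:3].T; c['t']=-M[:3,:3].T@M[:3,3]
i=c['pixels'][100:340,160:480]; cv2.imwrite('pics/w4.png',cv2.resize(i,(800,600),interpolation=cv2.INTER_CUBIC)); pickle.dump(c,open('/tmp/wrist.pkl','wb'))
E
```

```text
t: 7.6
eef_pos: [0.5798, -0.018, 0.0535]
orientation: [-0.001, -0.036, 0.999, 0.0]
contact_force: [-1.1, -0.2, -2.4]
opening: 0.0509
gripper_force: 20.0
shift [-0.0016  0.0001  0.0102] turn(tool z) 0.002 cur y 94.07 tilt 0.08
```

View pics/w4.png

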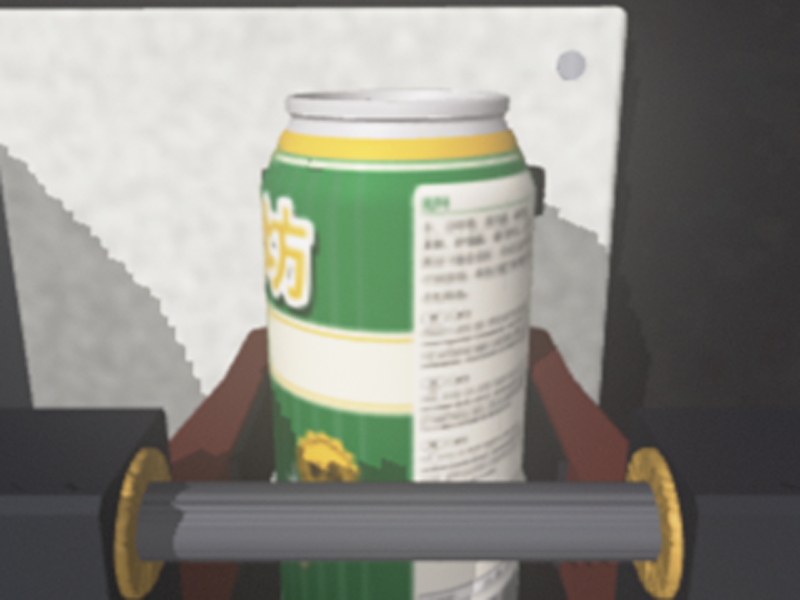

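The saddle now shows about 12 px on the right, at (540,190), and about 3 px on the left, so the can needs about 1 mm back to +y. Then I'll lower it.

Scaled: 0.01 m is 0.0133, 0.001 m is 0.0013.

```bash
echo '[[0.04, [0, 0.0013, 0.0053], 0], [0.04, [0, 0.0013, 0.008], 0], [0.04, [0, 0.0013, 0.0107], 0], [0.04, [0, 0.0013, 0.012], 0], [0.04, [0, 0.0013, 0.0133], 0], [0.04, [0, 0.0013, 0.0133], 0]]' > path.dat && python3 jog.py path.dat 20;  python3 -c "
from h import *
goto([.58,-.017,.0433],93.93)"
```

```text
t: 8.25
eef_pos: [0.5803, -0.0168, 0.047]
orientation: [0.001, -0.036, 0.999, -0.0]
contact_force: [-7.4, -0.0, 11.9]
opening: 0.0509
gripper_force: 20.0
shift [ 0.0003 -0.0002  0.0037] turn(tool z) 0.003 cur y 94.09 tilt 0.08
```

```bash
python3 - <<'E'
from h import *
from scipy.spatial.transform import Rotation as Ro
c=shot('wrist'); o=c['obs']; w,x,y,z=o['orientation']; print(o['moment'],o['contact_force'],o['eef_pos'])
R=Ro.from_quat([x,y,z,w]).as_matrix(); M=np.eye(4); M[:3,:3]=R; M[:3,3]=o['eef_pos']; M=M@np.array(c['tool_from_camera'])
c['R']=M[:3,:3].T; c['t']=-M[:3,:3].T@M[:3,3]
s=.06855; S=np.array([.5885,-.1186]); Rt=np.array([[np.cos(s),np.sin(s)],[-np.sin(s),np.cos(s)]])
P=cloud(c); l=(P[...,:2]-S)@Rt.T*1000; ok=c['depth']>0
k=ok&(P[...,2]<.03)&(l[...,0]<-60)&(l[...,1]>20)&(l[...,1]<150)&(l[...,0]>-80); print('plate z',np.median(P[k][:,2]),k.sum())
k=ok&(P[...,2]>.04)&(abs(l[...,1]-103)<35)&(np.arange(400)[:,None]<285)
q=P[k]; m=l[k]; print('near end',np.percentile(m[:,0],[0,1]))
for x0 in (-60,-50,-40,-30,-25):
    j=abs(m[:,0]-x0)<3
    if j.sum()>5: print(x0,np.percentile(q[j,2],98).round(4),np.percentile(m[j,1],[1,99]).round(1))
k=ok&(l[...,0]<-70)&(P[...,2]<.016)&(P[...,2]>.008)&(l[...,1]>20)&(l[...,1]<150);print('plate front',np.percentile(l[k][:,0],[0,1]))
E
```

```text
[ 0.17425873  1.03238773 -0.04502081] [-7.36367437 -0.02742105 11.88065607] [ 0.58027102 -0.01678242  0.04702506]
plate z 0.011464560770348574 5537
near end [-67.93660767 -67.29017129]
-60 0.0884 [ 80. 123.]
-50 0.092 [ 70.8 132.4]
-40 0.092 [ 70.9 131.6]
-30 0.1354 [ 74.6 128.8]
-25 0.092 [ 76.8 126.5]
plate front [-87.9280323  -87.80164107]
```

Scaled: -0.003 m is -0.004, -0.002 m is -0.0027.

```bash
echo '[[0.04, [0.0027, -0.0027, -0.004], 0], [0.04, [0.0027, -0.0027, -0.004], 0], [0.04, [0.0027, -0.0027, -0.0013], 0], [0.04, [0.0027, -0.0027, 0], 0], [0.04, [0.0027, -0.0027, 0], 0], [0.04, [0.0027, -0.0027, 0], 0]]' > path.dat && python3 jog.py path.dat 20; python3 - <<'E'
from h import *
a=shot('scene')['pixels'][185:255,260:340]; w=shot('wrist')['pixels'][120:330,200:440]
cv2.imwrite('pics/m5.png',np.vstack([cv2.resize(a,(343,300),interpolation=cv2.INTER_CUBIC),cv2.resize(w,(343,300))]))
E
echo '[[0.04, [0, 0.0053, -0.004], 0], [0.04, [0, 0.0053, -0.004], 0], [0.04, [0, 0.0053, -0.0013], 0], [0.04, [0, 0.0053, 0], 0], [0.04, [0, 0.0053, 0], 0], [0.04, [0, 0.0053, 0], 0]]' > path.dat && python3 jog.py path.dat 20
```

```text
t: 8.9
eef_pos: [0.579, -0.0183, 0.0476]
orientation: [0.002, -0.036, 0.999, 0.0]
contact_force: [-6.4, 4.9, 15.3]
opening: 0.0506
gripper_force: 20.0
t: 9.6
eef_pos: [0.5791, -0.0163, 0.0469]
orientation: [0.002, -0.035, 0.999, -0.001]
contact_force: [-3.3, -2.2, 13.4]
opening: 0.0511
gripper_force: 20.0
```

View pics/m5.png

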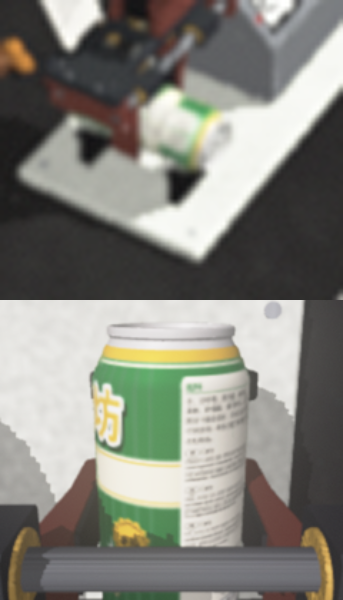

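With the can at y -0.0183 the side force was +4.9 N, and at -0.0163 it was -2.2 N. The V's centre is therefore near -0.017, and the wrist crop shows the saddle tip on both sides. I'll seat the can there, ease off the force and release it slowly.

Scaled: -0.004 m is -0.0053, -0.001 m is -0.0013.

```bash
echo '[[0.04, [0.0013, -0.0009, -0.0053], 0], [0.04, [0.0013, -0.0009, -0.0053], 0], [0.04, [0.0013, -0.0009, -0.0027], 0], [0.04, [0.0013, -0.0009, -0.0013], 0], [0.04, [0.0013, -0.0009, -0.0013], 0]]' > path.dat && python3 jog.py path.dat 20; echo '[[0.051, [0, 0, 0], 0], [0.051, [0, 0, 0], 0]]' > path.dat && python3 jog.py path.dat 4;  echo '[[0.054, [0, 0, 0], 0], [0.056, [0, 0, 0], 0], [0.058, [0, 0, 0], 0], [0.058, [0, 0, 0], 0], [0.058, [0, 0, 0], 0], [0.058, [0, 0, 0], 0]]' > path.dat && python3 jog.py path.dat; python3 - <<'E'
from h import *
from scipy.spatial.transform import Rotation as Ro
c=shot('wrist'); o=c['obs']; w,x,y,z=o['orientation']
R=Ro.from_quat([x,y,z,w]).as_matrix(); M=np.eye(4); M[:3,:3]=R; M[:3,3]=o['eef_pos']; M=M@np.array(c['tool_from_camera'])
c['R']=M[:3,:3].T; c['t']=-M[:3,:3].T@M[:3,3]
s=.06855; S=np.array([.5885,-.1186]); Rt=np.array([[np.cos(s),np.sin(s)],[-np.sin(s),np.cos(s)]])
P=cloud(c); l=(P[...,:2]-S)@Rt.T*1000; ok=c['depth']>0
k=ok&(P[...,2]>.06)&(P[...,2]<.1)&(abs(l[...,1]-103)<35)&(np.arange(400)[:,None]<285)
q=P[k]; m=l[k]; print('near end',np.percentile(m[:,0],[0,1]))
for x0 in (-60,-50,-40,-30,-25):
    j=abs(m[:,0]-x0)<3
    if j.sum()>5: print(x0,np.percentile(q[j,2],98).round(4),np.percentile(m[j,1],[1,99]).round(1))
k=ok&(l[...,0]<-70)&(P[...,2]<.016)&(P[...,2]>.008)&(l[...,1]>20)&(l[...,1]<150);print('plate front',np.percentile(l[k][:,0],[0,1]))
E
```

```text
t: 10.1
eef_pos: [0.5774, -0.0168, 0.0467]
orientation: [0.001, -0.035, 0.999, -0.001]
contact_force: [-3.6, -2.6, 8.8]
opening: 0.0512
gripper_force: 20.0
t: 10.3
eef_pos: [0.5776, -0.0168, 0.046]
orientation: [0.001, -0.035, 0.999, -0.001]
contact_force: [-2.1, -2.7, 3.7]
opening: 0.051
gripper_force: 3.8
t: 10.9
eef_pos: [0.577, -0.0158, 0.0451]
orientation: [-0.0, -0.036, 0.999, 0.0]
contact_force: [0.7, -0.4, -0.6]
opening: 0.058
gripper_force: 0.0
near end [-71.15807202 -70.35755708]
-60 0.0904 [ 78.6 124.5]
-50 0.0924 [ 77.  126.2]
-40 0.0923 [ 77.2 126.3]
-30 0.0923 [ 77.1 126.2]
-25 0.0923 [ 76.9 126.6]
plate front [-88.0697219  -87.97581842]
```

Scaled: -0.16 m is -0.2133, -0.08 m is -0.1067.

```bash
echo '[[0.075, [0, 0, 0], 0], [0.088, [0, 0, 0], 0], [0.088, [0, 0, 0], 0], [0.088, [0, 0, -0.04], 0], [0.088, [0, 0, -0.1067], 0], [0.088, [0, 0, -0.1733], 0], [0.088, [0, 0, -0.2133], 0], [0.088, [0, 0, -0.2133], 0]]' > path.dat && python3 jog.py path.dat; python3 -c "
from h import *
goto([.606,-.225,.16],94)"
```

```text
t: 11.75
eef_pos: [0.579, -0.0161, 0.2121]
orientation: [0.005, -0.036, 0.999, -0.001]
contact_force: [-0.7, -0.0, 1.0]
opening: 0.088
gripper_force: 0.0
shift [-0.0115 -0.2102  0.0526] turn(tool z) 0.001 cur y 94.08 tilt 0.61
```

Scaled: -0.21 m is -0.28, -0.19 m is -0.2533.

```bash
echo '[[0, [-0.004, -0.0667, 0], 0], [0, [-0.008, -0.1333, 0], 0], [0, [-0.012, -0.2, 0], 0], [0, [-0.0147, -0.2533, 0.04], 0], [0, [-0.016, -0.28, 0.06], 0], [0, [-0.016, -0.28, 0.0667], 0], [0, [-0.016, -0.28, 0.0667], 0]]' > path.dat && python3 jog.py path.dat 20; python3 - <<'E'
from h import *
goto([.606,-.225,.13],94)
c=shot('top');P=cloud(c)
s=.06855; S=np.array([.5885,-.1186]); Rt=np.array([[np.cos(s),np.sin(s)],[-np.sin(s),np.cos(s)]])
l=(P[...,:2]-S)@Rt.T*1000; k=(c['depth']>0)&(abs(l[...,0])<85)&(abs(l[...,1]-105)<40)&(P[...,2]>.06)&(P[...,2]<.12); r=cv2.minAreaRect(l[k].astype(np.float32)); print(r,np.percentile(P[k][:,2],[90,98]),k.sum())
k=(c['depth']>0)&(abs(l[...,0])<80)&(abs(l[...,1]-60)<15); print('plate z',np.median(P[k][:,2]))
g=shot('scene')['pixels'];w=shot('wrist')['pixels']; t=c['pixels']
f=lambda i:cv2.resize(i,(400,300),interpolation=cv2.INTER_CUBIC)
cv2.imwrite('pics/m6.png',np.vstack([np.hstack([f(t[150:225,285:400]),f(g[155:255,250:370])]),np.hstack([f(w),f(w)*0])]))
E
```

```text
t: 12.45
eef_pos: [0.6033, -0.2234, 0.1532]
orientation: [-0.002, -0.036, 0.999, 0.001]
contact_force: [1.1, 0.9, 0.1]
opening: 0.0354
gripper_force: 0.0
shift [-0.0027 -0.0018  0.0232] turn(tool z) 0.001 cur y 94.08 tilt 0.23
((8.534698486328125, 103.98707580566406), (151.95584106445312, 53.847267150878906), 0.11044911295175552) [0.09416614 0.09748018] 757
plate z 0.012553783319551945
```

View pics/m6.png

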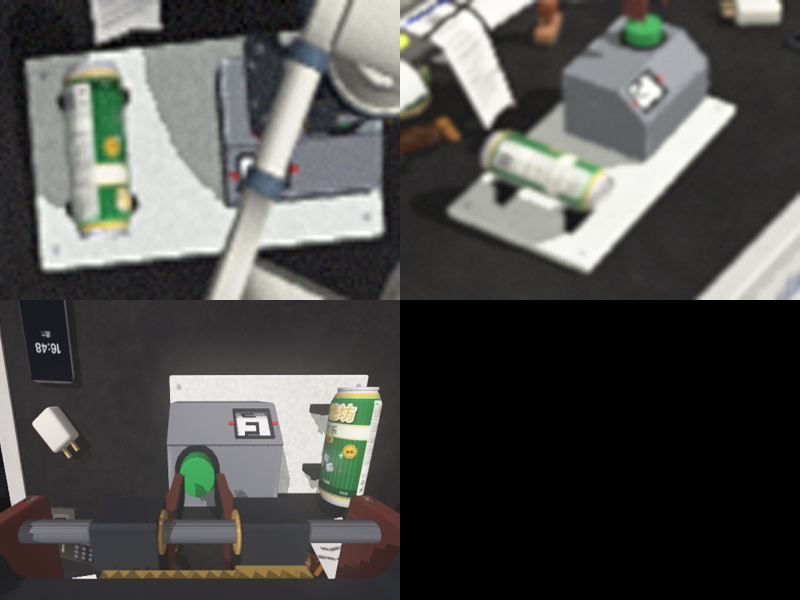

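The can lies in both saddles, centred, at (97,150) in the top crop, and the gripper is over the button. Now I'll close the fingers and press in steps, watching the force.

Careful with the scale: shifts go in shares of 0.75 m and turns go in shares of 120 degrees. That gives: 0.038 m is 0.0507, 0.036 m is 0.048.

```bash
echo '[[0, [-0.0027, -0.0027, 0], 0], [0, [-0.0027, -0.0027, 0.0067], 0], [0, [-0.0027, -0.0027, 0.0133], 0], [0, [-0.0027, -0.0027, 0.0213], 0], [0, [-0.0027, -0.0027, 0.028], 0], [0, [-0.0027, -0.0027, 0.0347], 0], [0, [-0.0027, -0.0027, 0.0413], 0], [0, [-0.0027, -0.0027, 0.048], 0], [0, [-0.0027, -0.0027, 0.0507], 0], [0, [-0.0027, -0.0027, 0.0507], 0]]' > path.dat && python3 jog.py path.dat 20
```

```text
t: 13.6
eef_pos: [0.6059, -0.2262, 0.1176]
orientation: [0.0, -0.036, 0.999, 0.0]
contact_force: [-2.4, 1.0, 3.2]
opening: 0.0007
gripper_force: 1.7
```

Scaled: 0.004 m is 0.0053, 0.002 m is 0.0027.

```bash
echo '[[0, [0, 0, 0.0027], 0], [0, [0, 0, 0.0053], 0], [0, [0, 0, 0.0053], 0]]' > path.dat && python3 jog.py path.dat; echo '[[0, [0, 0, 0.0013], 0], [0, [0, 0, 0.0027], 0], [0, [0, 0, 0.0027], 0]]' > path.dat && python3 jog.py path.dat
```

```text
t: 13.9
eef_pos: [0.606, -0.2263, 0.1138]
orientation: [0.0, -0.036, 0.999, -0.0]
contact_force: [-2.6, 1.6, 5.5]
opening: 0.0003
gripper_force: 2.7
t: 14.2
eef_pos: [0.606, -0.2263, 0.1128]
orientation: [0.0, -0.036, 0.999, -0.0]
contact_force: [-5.0, 3.3, 7.8]
opening: 0.0004
gripper_force: 4.1
```

Scaled: 0.002 m is 0.0027, 0.001 m is 0.0013.

```bash
echo '[[0, [0, 0, 0.0013], 0], [0, [0, 0, 0.0027], 0], [0, [0, 0, 0.0027], 0]]' > path.dat && python3 jog.py path.dat
```

```text
t: 14.5
eef_pos: [0.6061, -0.2263, 0.1127]
orientation: [0.001, -0.036, 0.999, -0.0]
contact_force: [-8.0, 2.8, 15.1]
opening: 0.0002
gripper_force: 7.4
```

Scaled: -0.028 m is -0.0373, -0.02 m is -0.0267.

```bash
echo '[[0, [0, 0, -0.0133], 0], [0, [0, 0, -0.0267], 0], [0, [0, 0, -0.0373], 0], [0, [0, 0, -0.0373], 0]]' > path.dat && python3 jog.py path.dat; cat > win.py <<'E'
from h import *
import sys
i=shot('wrist')['pixels']; g=shot('scene')['pixels']
cv2.imwrite('/tmp/w.png',i)
def red(p): b,g_,r=[p[...,k].astype(int) for k in range(3)]; return (r>g_+50)&(r>b+50)
a=g[172:200,308:338]; print('scene red px',red(a).sum(),'white',(a.min(2)>170).sum())
m=red(i[130:260,340:480]); n,_,st,ce=cv2.connectedComponentsWithStats(m.astype(np.uint8)); print('wrist red blobs',[(s.tolist(),c.round().tolist()) for s,c in zip(st[1:],ce[1:]) if s[4]>15])
cv2.imwrite(sys.argv[1],i[130:260,340:480]); print(bot.get_obs()['eef_pos'],bot.get_obs()['t'])
E
python3 win.py pics/a1.png
```

```text
t: 14.9
eef_pos: [0.6067, -0.2267, 0.1387]
orientation: [0.001, -0.036, 0.999, -0.001]
contact_force: [-1.4, 0.1, 0.4]
opening: 0.0008
gripper_force: 0.0
scene red px 3 white 128
wrist red blobs [([35, 30, 10, 7, 61], [40.0, 33.0]), ([110, 30, 11, 6, 54], [115.0, 32.0])]
[ 0.60611059 -0.22644567  0.13696846] 15.0
```

Scaled: 0.0275 m is 0.0367, 0.026 m is 0.0347.

```bash
echo '[[0, [0, 0, 0.0067], 0], [0, [0, 0, 0.0133], 0], [0, [0, 0, 0.02], 0], [0, [0, 0, 0.0267], 0], [0, [0, 0, 0.032], 0], [0, [0, 0, 0.0347], 0], [0, [0, 0, 0.0367], 0], [0, [0, 0, 0.0367], 0], [0, [0, 0, 0.0367], 0]]' > path.dat && python3 jog.py path.dat; echo '[[0, [0, 0, -0.0133], 0], [0, [0, 0, -0.0267], 0], [0, [0, 0, -0.0367], 0], [0, [0, 0, -0.0367], 0]]' > path.dat && python3 jog.py path.dat; python3 win.py pics/a2.png
```

```text
t: 15.9
eef_pos: [0.6062, -0.2265, 0.1128]
orientation: [0.001, -0.036, 0.999, -0.001]
contact_force: [-5.5, 1.7, 13.9]
opening: 0.0006
gripper_force: 7.0
t: 16.3
eef_pos: [0.6064, -0.2265, 0.1383]
orientation: [0.001, -0.036, 0.999, -0.0]
contact_force: [1.2, 1.7, 0.7]
opening: 0.0005
gripper_force: 0.0
scene red px 3 white 132
wrist red blobs [([35, 31, 10, 6, 58], [40.0, 34.0]), ([110, 31, 10, 6, 54], [115.0, 33.0])]
[ 0.60600196 -0.22629159  0.13678565] 16.4
```

Scaled: 0.0275 m is 0.0367, 0.026 m is 0.0347.

```bash
echo '[[0, [0, 0, 0.0067], 0], [0, [0, 0, 0.0133], 0], [0, [0, 0, 0.02], 0], [0, [0, 0, 0.0267], 0], [0, [0, 0, 0.032], 0], [0, [0, 0, 0.0347], 0], [0, [0, 0, 0.0367], 0], [0, [0, 0, 0.0367], 0], [0, [0, 0, 0.0367], 0]]' > path.dat && python3 jog.py path.dat; echo '[[0, [0, 0, -0.0133], 0], [0, [0, 0, -0.0267], 0], [0, [0, 0, -0.0367], 0], [0, [0, 0, -0.0367], 0]]' > path.dat && python3 jog.py path.dat; python3 win.py pics/a3.png
```

```text
t: 17.3
eef_pos: [0.6062, -0.2264, 0.1128]
orientation: [0.001, -0.036, 0.999, -0.001]
contact_force: [-5.6, 1.4, 13.4]
opening: 0.0004
gripper_force: 7.0
t: 17.7
eef_pos: [0.6064, -0.2265, 0.1384]
orientation: [0.001, -0.036, 0.999, -0.0]
contact_force: [0.5, -0.5, 0.5]
opening: 0.0005
gripper_force: 0.0
scene red px 65 white 89
wrist red blobs [([47, 21, 61, 32, 1287], [77.0, 36.0]), ([35, 31, 10, 6, 58], [40.0, 34.0]), ([110, 31, 10, 6, 54], [115.0, 33.0])]
[ 0.60599139 -0.22631745  0.13679341] 17.8
```

Scaled: -0.1 m is -0.1333, -0.08 m is -0.1067.

```bash
echo '[[0, [0, 0, -0.0533], 0], [0, [0, 0, -0.1067], 0], [0, [0, 0, -0.1333], 0], [0, [0, 0, -0.1333], 0], [0, [0, 0, -0.1333], 0]]' > path.dat && python3 jog.py path.dat; python3 - <<'E'
from h import *
a=cv2.imread('pics/a3.png'); g=shot('scene')['pixels'][130:330,220:410]; w=shot('wrist')['pixels']; t=shot('top')['pixels']
f=lambda i:cv2.resize(i,(400,300),interpolation=cv2.INTER_CUBIC)
cv2.imwrite('pics/m7.png',np.vstack([np.hstack([f(np.rot90(a,2)),f(g)]),np.hstack([f(w),f(t[130:270,185:475])])]))
E
```

```text
t: 18.3
eef_pos: [0.606, -0.2263, 0.2358]
orientation: [-0.001, -0.036, 0.999, 0.0]
contact_force: [-0.8, 0.6, -1.2]
opening: 0.0003
gripper_force: 0.0
```

View pics/m7.png

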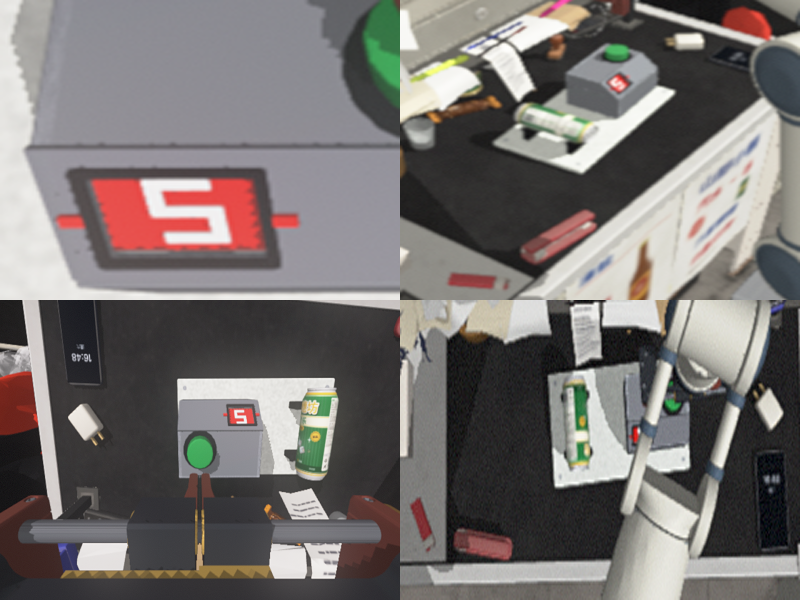

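The red 5 is square in the window at (180,220), the can rests in the cradle, nothing else looks moved, and the arm is clear. I'm handing it in.

```bash
python3 -c "
from rig import bot
print(bot.hand_in())"
```

```text
the job is handed in; nothing more can be done
None
```

The job is handed in: the green can lies centred on the cradle, three full presses brought the red 5 square into the window, and the stapler, phone, charger and lighter look unmoved; the hand-in gave no verdict.

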